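# Take the pressure cap off the header tank

## Robot

A 6-joint arm with a two-finger parallel gripper is mounted at the origin on the work surface. World frame = base frame: x ahead of the robot, y to its left, z up, the work surface at z = 0. Lengths are in m, angles in degrees, forces in N, time in s.
With the tool pointing down it reaches from about 0.35 to 1 m from the base axis. Payload 7.1 kg.
Tool frame: the origin (TCP) lies between the finger pads; the fingertips stand manip.tips_ahead ahead of it and the grasp point (between the pads) lies 6 mm ahead of it (manip.tips_ahead is the distance from the TCP to the fingertips, in m); z points along the fingers, y is the line along which they close (so a half turn about z gives the same grasp; the last joint's range is limited). The gripper opens to 85 mm and grips with 20 to 120 N. Pads are 22 mm wide; open, the fingers measure 114 mm over their backs; the gripper's body (76 mm by 85 mm) begins 54 mm behind the grasp point. The pads swing forward as they close: fully open they stand 13 mm farther back than shut.
Start: joints at [-71.276, 24.242, 93.386, -0, 62.372, -1.089], TCP at [0.212, -0.588, 0.256] pointing down, gripper open.
Joint ranges: [-172.04, 172.04], [-51.8, 120.97], [4.93, 147.93], [-75.15, 255.16], [6.16, 154.13], [-145.62, 145.62]. Speed limits (degrees/s): [136.94, 136.94, 172.46, 180, 180, 180].

## Interface

Orientations are given as [roll, pitch, yaw] about the fixed x, y, z axes, in that order (R = Rz(yaw) Ry(pitch) Rx(roll)).
In Python, from station import manip gives the robot as it stands. Calls block until the motion is done:
- manip.reach(position, orientation): joint-space move of the TCP to a pose.
- manip.move_l(position, frame=None, max_speed=0.15): straight line of the TCP; frame=None keeps the orientation; max_speed is the mean speed in m/s.
- manip.move_joints(angles): joint-space move.
- manip.open_gripper() and manip.close(f_grip=None): open the fingers fully, or close them until they stop; f_grip is the grip in N (None keeps the last).
- manip.sleep(seconds).
- manip.solve_ik(position, orientation): joint angles nearest the present ones, or None.
- manip.read_camera(name): name is "scene" or "side" or "wrist"; returns a dict with "frame" (400x640x3 uint8, red, green, blue), "mtx" (3x3 intrinsics, pixels), "T" (4x4, takes a point from camera to world coordinates). Camera axes: x right, y up, looking along -z (the intrinsics and any distortion apply to the point x, -y, -z); pixel columns grow to the right and rows downward; lengths in m; the calibration is good to about 2 mm. The wrist camera is an equidistant fisheye: a pixel r from the principal point sees the ray r / f radians off the axis. A picture is of the moment at which its call begins. There is no depth.
A pose or a line that the arm cannot do raises manip.IKError and nothing moves.
- manip.finish_job(): hands the job in; it is judged then, once.
Readings, each from a call of its own:
- manip.read_clock(): time.
- manip.read_joints(): joint angles.
- manip.read_qd(): joint speeds.
- manip.read_tau(): joint torques, N m.
- manip.read_tcp_pos(): TCP position.
- manip.read_tcp_rot(): TCP orientation.
- manip.read_contact_force(): force on the tool from outside, world axes, zero at the start.
- manip.read_torque(): the same for the moment, N m.
- manip.read_gripper_width(): finger opening in m.
- manip.read_finger_force(): force on a finger pad.
Only numpy, scipy, OpenCV 4.12 (cv2) and the standard library are available. Lean on these libraries where they do the work, as an engineer would, in place of code of your own. Each camera call takes 0.05 s, during which the arm holds its last target. There are 200 camera calls.

## Task

Take the pressure cap off the coolant header tank: press the cap down against its spring and, keeping it down, turn it anticlockwise until its lugs come up against the stop, without forcing it, then lift it straight off the neck. Set the cap down gently, right way up, in the parts tray, and leave the other things on the bench where they are.

Things in the scene. Friction and masses are not known exactly. Their poses are not given: they have to be found in the camera images.
- tank: Welded alloy coolant header tank, 190 x 105 x 118 mm high, bolted down on a 230 x 125 mm plate. Origin: underside of the plate, on the axis of the round filler neck on top; x along the tank's length, z up. The neck's rim is 145 mm above the origin. Neck and lugs are thin: press or pull the cap with no more than 25 N and twist it with no more than 0.5 N m.
- cap_grip (a point): Pressure cap locked on the neck: round ribbed alloy shell 62 mm wide with a straight black grip bar across its top, 50 long, 16 wide, 18 mm tall. Point: on the cap's axis, half-way up the bar, 9 mm above the shell; x along the bar, z up. Off the neck it stands 51 mm high on its sealing disc (33 mm wide), this point 42 mm up. About 120 g.
- neck_top (a point): Centre of the neck's rim, under the cap. The spring holds the cap up with 9 N plus 1.5 N per mm. Pressed down 3 mm (14 N) its two lugs pass a safety step; at 5 mm the shell is hard down on the rim. How the neck's notches are clocked is hidden: 35 to 85 deg anticlockwise from the start the lugs meet a stop, and there the cap springs up through the notches if let.
- tray: Steel parts tray held to the bench by its magnets, 200 (x) x 150 (y) x 22 mm high, walls and floor 3 mm. Origin: centre of its underside.
- drink: Clear drink bottle, 64 mm wide and 200 mm high, a bystander. Origin: centre of its underside.
- tape: Roll of tape lying flat, 104 mm wide, 25 mm high, a bystander. Origin: centre of its underside.
- spool: Spool of solder standing on end, 52 mm wide, 46 mm high, a bystander. Origin: centre of its underside.
- cap: The same cap's body, axes as cap_grip; its origin lies 42 mm below cap_grip, on the axis. Its turning and tilting are those of cap_grip.

How it is judged:
By the outcome, as a careful person would: the job done as asked, in the order asked, and still so for the second after the job is handed in, with the robot touching nothing.
It also fails if it takes over 64 s, if anything falls off the work surface, if the arm or the gripper's body presses on something with over 40 N, if the wrist force passes 120 N, or if a joint passes its speed limit or range.

## Working session

There is one attempt and no reset: what is moved stays moved. The work goes in short steps, each a Python script; the robot and the scene stay as the last script left them, time stands still between calls to the robot, and variables do not carry over. Pictures are saved under pics/ and viewed, at most 10 in all, crops included, and the job is handed in when it is done.

```bash
mkdir -p pics; ls; python3 - <<'E'
from station import manip
import cv2,numpy as np
for n in ["scene","side"]:
    c=manip.read_camera(n); cv2.imwrite(f"pics/{n}0.png",c["frame"][:,:,::-1]); np.savez(f"{n}0.npz",**{k:c[k] for k in("frame","mtx","T")}); print(n,[k for k in c],c["mtx"].round(1).tolist(),c["T"].round(3).tolist())
    if "dist" in c: print(c["dist"])
print(manip.tips_ahead,manip.read_tcp_pos(),manip.read_tcp_rot(),manip.read_contact_force(),manip.read_torque(),manip.read_clock())
E
```

```text
pics
scene ['frame', 'mtx', 'T'] [[438.9, 0.0, 328.1], [0.0, 438.9, 195.8], [0.0, 0.0, 1.0]] [[0.185, -0.757, 0.627, 1.191], [0.983, 0.144, -0.116, -0.089], [-0.002, 0.637, 0.771, 0.823], [0.0, 0.0, 0.0, 1.0]]
side ['frame', 'mtx', 'T'] [[389.1, 0.0, 318.5], [0.0, 389.1, 196.8], [0.0, 0.0, 1.0]] [[0.973, 0.167, -0.159, 0.503], [-0.23, 0.651, -0.723, -0.568], [-0.017, 0.74, 0.672, 0.645], [0.0, 0.0, 0.0, 1.0]]
0.025 [ 0.21171509 -0.58754321  0.25562251] [-1.79918886e+02 -1.53858600e-03  1.98130815e+01] [-0.86446819 -0.42683037  0.36252689] [-0.01183016  0.012703    0.01067892] 0.1
```

View pics/scene0.png

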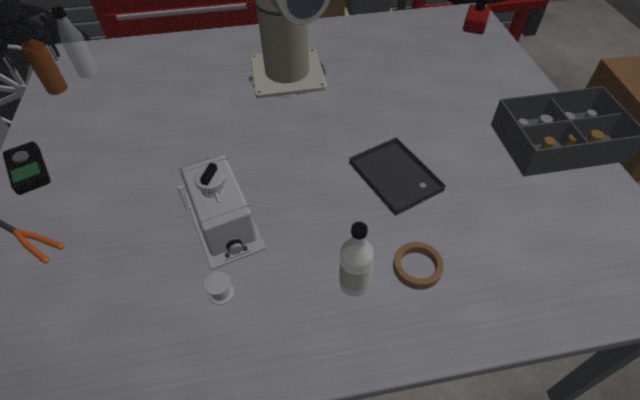

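View pics/side0.png

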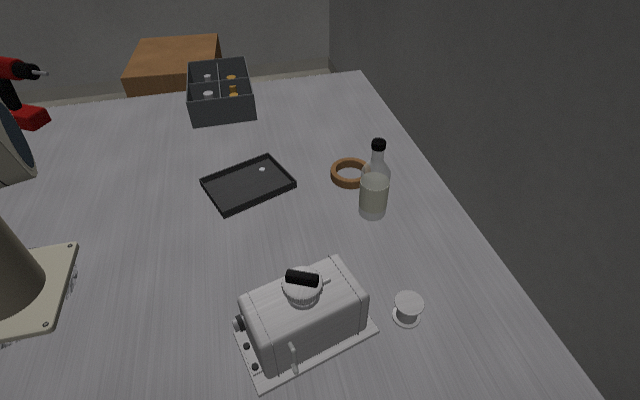

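The scene view shows the tank with the cap at about (210,175), the tray with corners near (350,157), (397,140), (443,183) and (398,211) and a small pale spot at (423,185), plus the bottle, tape and spool. In the side view the cap bar is at (302,278) and the tray at (248,183). Next I'll enlarge the cap and tray.

```bash
python3 - <<'E'
import cv2,numpy as np
a=cv2.imread("pics/scene0.png");b=cv2.imread("pics/side0.png")
f=lambda im,x,y,w,h,s:cv2.resize(im[y:y+h,x:x+w],None,fx=s,fy=s,interpolation=cv2.INTER_CUBIC)
top=np.hstack([f(a,180,150,50,40,8),f(b,275,255,50,40,8)])   # 400x320 each
bot=np.hstack([f(a,345,135,100,70+10,3.5)[:280,:400],cv2.copyMakeBorder(f(b,195,145,110,75,3.6)[:280,:400],0,10,0,10,0)[:280,:400]])
bot=np.hstack([cv2.resize(a[135:215,345:459],(399,280)),cv2.resize(b[145:225,195:309],(401,280))])
cv2.imwrite("pics/crop1.png",np.vstack([top,bot]))
E
```

```text
(no output)
```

View pics/crop1.png

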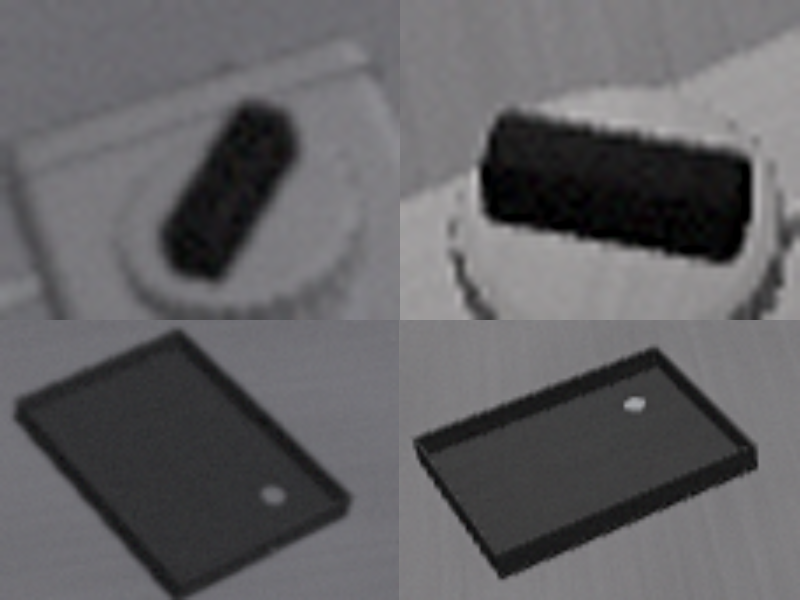

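The enlarged crop shows the bar silhouette centred at about (208.4,173.3) in scene and (301.8,277.8) in side. The tray is empty apart from a small pale disc near one end, which I'll keep clear of. I'll fit box silhouettes to both views.

```bash
cat > fit.py <<'E'
import cv2,numpy as np
from scipy.optimize import minimize
from scipy.spatial.transform import Rotation as Ro
def load(n):
    d=np.load(n+"0.npz"); return d["frame"],d["mtx"],d["T"]
V={n:load(n) for n in("scene","side")}
def proj(n,P):
    f,K,T=V[n]; p=(np.asarray(P)-T[:3,3])@T[:3,:3]; p=p*[1,-1,-1]; q=p@K.T; return q[:,:2]/q[:,2:]
def ray(n,uv):
    f,K,T=V[n]; d=np.linalg.solve(K,[*uv,1])*[1,-1,-1]; return T[:3,3],T[:3,:3]@d
def onz(n,uv,z):
    o,d=ray(n,uv); return o+d*(z-o[2])/d[2]
def tri(uvs):
    A=np.zeros((3,3));b=np.zeros(3)
    for n,uv in uvs.items():
        o,d=ray(n,uv); d=d/np.linalg.norm(d); M=np.eye(3)-np.outer(d,d); A+=M;b+=M@o
    return np.linalg.solve(A,b)
def mask(n,roi,S,thr):
    x,y,w,h=roi; g=cv2.cvtColor(V[n][0],cv2.COLOR_RGB2GRAY)[y:y+h,x:x+w]
    m=(cv2.resize(g,None,fx=S,fy=S,interpolation=cv2.INTER_CUBIC)<thr).astype(np.uint8)
    k,l,st,_=cv2.connectedComponentsWithStats(m); i=1+np.argmax(st[1:,4]); m=(l==i).astype(np.uint8)
    c,_=cv2.findContours(m,cv2.RETR_EXTERNAL,cv2.CHAIN_APPROX_NONE); return cv2.drawContours(m,c,-1,1,-1)
def fitbox(p0,size,rois,S,thr,free,step):
    ms={n:mask(n,r,S,thr) for n,r in rois.items()}
    C=np.array([[i,j,k] for i in(-.5,.5) for j in(-.5,.5) for k in(-.5,.5)])*size
    def cost(v):
        p=np.array(p0,float);p[free]=v*step; s=0
        P=C@Ro.from_euler('z',p[3],degrees=True).as_matrix().T+p[:3]
        for n,m in ms.items():
            x,y,_,_=rois[n]; q=(proj(n,P)-[x,y]+.5)*S-.5
            h=cv2.convexHull(np.round(q*16).astype(np.int32)); r=np.zeros_like(m); cv2.fillConvexPoly(r,h,1,shift=4)
            s+=1-(r&m).sum()/(r|m).sum()
        return s
    step=np.array(step); v0=np.array(p0,float)[free]/step
    sim=np.vstack([v0]+[v0+e*5 for e in np.eye(len(v0))])
    o=minimize(cost,v0,method="Nelder-Mead",options=dict(initial_simplex=sim,maxiter=400)); return (o.x*step).round(4),o.fun
if __name__=="__main__":
    c=tri(dict(scene=(208.4,173.3),side=(301.8,277.8))); print("cap tri",c)
    a=onz("scene",(180+190/8,150+250/8),c[2]);b=onz("scene",(180+270/8,150+125/8),c[2]); y0=np.degrees(np.arctan2(*(b-a)[1::-1])); print(y0)
    for thr in(60,75):
        print(fitbox([*c,y0],[.05,.016,.018],dict(scene=(190,152,40,40),side=(275,255,50,40)),8,thr,[0,1,2,3],[.001,.001,.001,2]))
    t=onz("scene",(397,175),.01); e=onz("scene",(398,211),.022)-onz("scene",(350,157),.022); y1=np.degrees(np.arctan2(e[1],e[0]));print("tray",t,y1,np.linalg.norm(e))
    for thr in(70,80):
        print(fitbox([t[0],t[1],.011,y1],[.2,.15,.022],dict(scene=(340,130,115,90),side=(190,145,115,80)),4,thr,[0,1,3],[.001,.001,1]))
    print("disc",onz("scene",(345+273/3.5,135+175/3.5),.005),onz("side",(195+(634-399)/3.51,145+84/3.5),.005))
    print("neck edges/drink",onz("scene",(355,290),0),onz("side",(373,215),0)," spool",onz("side",(405,318),0)," tape",onz("scene",(418,268),.0))
    # tank long edge on top: yaw
    k=onz("scene",(207,268),.0)-onz("scene",(181,187),0); print("tank yaw",np.degrees(np.arctan2(k[1],k[0])),np.linalg.norm(k))
E
python3 fit.py
```

```text
cap tri [ 0.55107455 -0.21858849  0.16309802]
152.6793608273151
(array([  0.5511,  -0.2186,   0.1618, 160.7119]), np.float64(0.4470450702572324))
(array([  0.5507,  -0.2187,   0.1616, 158.5788]), np.float64(0.36716293214305284))
tray [0.49548014 0.21575766 0.01      ] 20.412832338691427 0.20342303198915285
(array([ 0.4908,  0.2117, 20.0693]), np.float64(0.06551161508428649))
(array([ 0.4907,  0.2115, 20.3117]), np.float64(0.04334921202332209))
disc [0.53531067 0.27121693 0.005     ] [0.53410223 0.26524624 0.005     ]
neck edges/drink [0.78025499 0.04338276 0.        ] [0.76494994 0.03260024 0.        ]  spool [ 0.73348605 -0.23434807  0.        ]  tape [0.75466844 0.18752921 0.        ]
tank yaw 13.906527207517417 0.2521283455408474
```

```bash
python3 - <<'E'
from station import manip
import cv2,numpy as np
p=[.5509,-.2187,.28]
print(manip.solve_ik(p,[180,0,-22]),manip.solve_ik([.5509,-.2187,.178],[180,0,68]))
manip.reach(p,[180,0,-22])
c=manip.read_camera("wrist"); np.savez("wrist0.npz",**{k:c[k] for k in("frame","mtx","T")})
im=c["frame"][:,:,::-1]; cv2.imwrite("pics/wrist0.png",im)
K=c["mtx"];T=c["T"]; print(K.round(1).tolist(),T.round(3).tolist())
def pr(P):
    q=(np.array(P)-T[:3,3])@T[:3,:3]*[1,-1,-1]; r=np.hypot(q[0],q[1]); th=np.arctan2(r,q[2]); return K[:2,2]+K[0,0]*th*q[:2]/r
print(pr([.5509,-.2187,.171]),manip.read_clock(),manip.read_joints(),manip.read_tcp_pos(),manip.read_tcp_rot(),manip.read_contact_force(),manip.read_torque(),manip.read_gripper_width())
E
```

```text
[-2.28028169e+01  2.00439460e+01  9.64093425e+01 -2.54444375e-14
  6.35467115e+01  8.91971831e+01] [-2.28028169e+01  2.72307115e+01  1.00681503e+02 -2.54444375e-14
  5.20877856e+01 -8.02816880e-01]
[[309.7, 0.0, 326.3], [0.0, 309.7, 199.9], [0.0, 0.0, 1.0]] [[-0.374, 0.893, 0.25, 0.613], [-0.927, -0.36, -0.101, -0.245], [-0.0, -0.269, 0.963, 0.396], [0.0, 0.0, 0.0, 1.0]]
[324.82220356 205.93492624] 1.975 [-2.28746860e+01  2.00509698e+01  9.64072858e+01 -9.03768247e-03
  6.35450391e+01  8.91738088e+01] [ 0.55063242 -0.21943618  0.2799417 ] [ 1.79991957e+02  3.41130024e-03 -2.20444686e+01] [-0.41335085 -0.00132409  0.39939866] [0.00881354 0.02187232 0.01079739] 0.08523230768237877
```

View pics/wrist0.png

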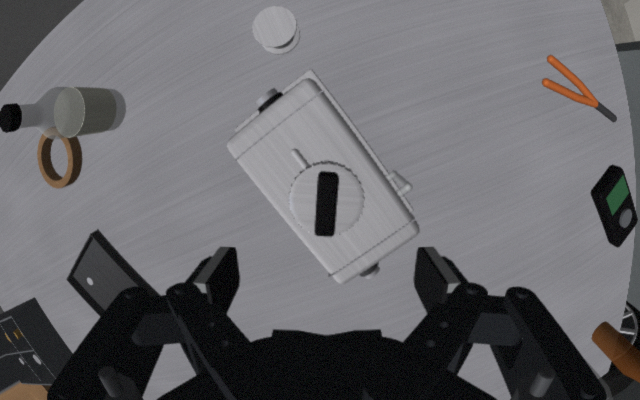

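The wrist view shows the bar centred at about (326,204), nearly upright from (328,172) to (325,236), close to where I predicted it (325,206). I'll refine the pose by fitting all three views together.

```bash
cat > fit3.py <<'E'
import fit,numpy as np,cv2
fit.V["wrist"]=fit.load("wrist"); op=fit.proj
def proj(n,P):
    if n!="wrist": return op(n,P)
    f,K,T=fit.V[n]; q=(np.asarray(P)-T[:3,3])@T[:3,:3]*[1,-1,-1]
    return cv2.fisheye.distortPoints((q[:,:2]/q[:,2:])[None],K,np.zeros(4))[0]
fit.proj=proj
R=dict(scene=(190,152,40,40),side=(275,255,50,40),wrist=(305,160,42,85))
for v in(["wrist"],["wrist","side"],["scene","side","wrist"]):
  for thr in(60,80):
    fr=[0,1,3] if len(v)==1 else [0,1,2,3]
    st=[.001,.001,1] if len(v)==1 else [.001,.001,.001,1]
    print(v,thr,*fit.fitbox([.5509,-.2187,.162,-24],[.05,.016,.018],{k:R[k] for k in v},8,thr,fr,st))
for n,r in R.items():
    m=fit.mask(n,r,8,70); print(n,cv2.boundingRect(m),m.sum())
E
python3 fit3.py
```

```text
['wrist'] 60 [  0.5488  -0.2189 -26.2174] 0.13276100803101631
['wrist'] 80 [  0.5491  -0.2188 -26.1969] 0.09659744974763129
['wrist', 'side'] 60 [  0.5503  -0.219    0.1593 -25.9028] 0.31510988326641476
['wrist', 'side'] 80 [  0.5506  -0.2194   0.1604 -26.2864] 0.2558452249048715
['scene', 'side', 'wrist'] 60 [  0.5501  -0.219    0.1595 -25.5437] 0.5895460115858854
['scene', 'side', 'wrist'] 80 [  0.5502  -0.2193   0.1609 -25.6436] 0.44972394482028866
scene (81, 87, 136, 179) 13800
side (80, 113, 272, 151) 28761
wrist (81, 93, 188, 516) 79933
```

```bash
python3 - <<'E'
from station import manip
import cv2,numpy as np
manip.reach([.5498,-.219,.23],[180,0,-26])
manip.move_l([.5498,-.219,.1845],max_speed=.06)
print(manip.read_clock(),manip.tips_ahead,manip.read_contact_force(),manip.read_torque())
manip.close(20)
print(manip.read_clock(),manip.tips_ahead,manip.read_contact_force(),manip.read_torque(),manip.read_gripper_width(),manip.read_finger_force(),manip.read_tcp_pos(),manip.read_tcp_rot())
c=manip.read_camera("side")["frame"][:,:,::-1];d=manip.read_camera("scene")["frame"][:,:,::-1]
f=lambda im,x,y:cv2.resize(im[y:y+100,x:x+80],(400,500),interpolation=cv2.INTER_CUBIC)
cv2.imwrite("pics/grip.png",np.hstack([f(c,262,220),f(d,170,110)]))
E
```

```text
3.2 0.025 [-0.04316459  1.64433033  0.25759181] [-0.01477916  0.00767262 -0.06502014]
3.8333 0.025 [-0.79400305  2.00216387  1.01764463] [0.17249704 0.0364522  0.02579047] 0.015191150434109816 25.350481867790222 [ 0.5498847  -0.21888824  0.18469459] [-1.79988374e+02 -6.79533634e-03 -2.60000696e+01]
```

View pics/grip.png

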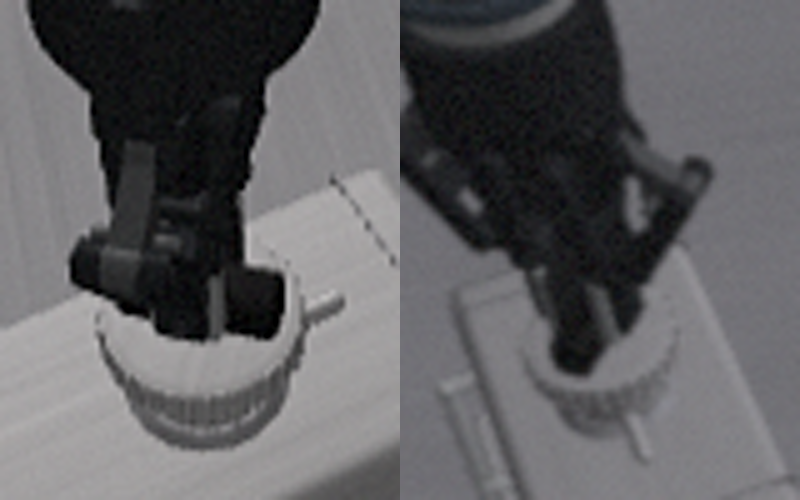

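The grip is on: opening 15.2 mm, small side forces, and the fingertips stand a few mm above the shell in both views. I'll firm up the grip and press down in small steps.

```bash
python3 - <<'E'
from station import manip
import numpy as np
manip.close(60)
x,y,z0=manip.read_tcp_pos(); print(z0,manip.read_contact_force().round(2),manip.read_torque().round(3),manip.read_finger_force(),manip.read_clock())
for k in range(1,13):
    zt=.1845-.0005*k
    manip.move_l([.5498,-.219,zt],max_speed=.02); manip.sleep(.05)
    f=np.mean([manip.read_contact_force() for _ in range(3)],0); print(k,round((z0-manip.read_tcp_pos()[2])*1e3,2),f.round(2))
    if f[2]>15.8 or z0-manip.read_tcp_pos()[2]>.0043: break
print(manip.read_torque(),manip.read_clock())
E
```

```text
0.18481925114400394 [-1.04  2.51  5.79] [ 0.427  0.093 -0.024] 63.540358543395996 4.15
1 0.17 [-1.89  2.04  8.02]
2 0.61 [-0.93  3.17  9.11]
3 1.0 [-1.31  3.13  9.12]
4 1.42 [-0.78  3.11  9.37]
5 1.83 [-2.77  3.08 10.44]
6 2.24 [-2.29  4.1   9.96]
7 2.69 [-2.6   2.91 12.31]
8 3.13 [-3.34  3.93 12.22]
9 3.58 [-3.14  3.72 12.24]
10 3.97 [-3.51  4.08 13.89]
11 4.37 [-4.19  3.9  13.84]
[0.65138384 0.67679807 0.04331687] 7.45
```

```bash
cat > h.py <<'E'
from station import manip
import numpy as np
def ft(n=5):
    F=[];M=[]
    for _ in range(n): F.append(manip.read_contact_force());M.append(manip.read_torque()); manip.sleep(.01)
    return np.mean(F,0),np.mean(M,0)
def log(*a): print(*[np.round(v,3).tolist() if not isinstance(v,str) else v for v in a])
E
python3 - <<'E'
from h import *
z=.179
while z>.1774:
    z-=.0004; manip.move_l([.5498,-.219,z],max_speed=.02); F,M=ft(); log(z,manip.read_tcp_pos()[2],F,M)
    if F[2]>15.6: break
p=np.array([.5498,-.219,z]);yaw=-26.
for k in range(3):
    yaw+=2; manip.move_l(p,[180,0,yaw],max_speed=.02); F,M=ft(); log(yaw,manip.read_tcp_rot()[2],manip.read_tcp_pos()*1e3,F,M,manip.read_clock())
    if abs(M[2])>.3: break
E
```

```text
0.179 0.18 [-3.862, 3.793, 15.283] [0.662, 0.727, 0.003]
0.178 0.18 [-3.882, 3.865, 16.301] [0.721, 0.775, -0.022]
-24.0 -23.997 [550.217, -219.067, 179.857] [-3.61, 3.493, 15.312] [0.602, 0.721, 0.024] 8.325
-22.0 -21.998 [550.305, -219.195, 179.875] [-3.289, 3.355, 14.877] [0.51, 0.641, 0.014] 8.617
-20.0 -19.994 [550.408, -219.249, 179.906] [-3.194, 2.773, 15.356] [0.456, 0.616, 0.0] 8.908
```

```bash
python3 - <<'E'
from h import *
z=.1782
p=np.array([.5498,-.219,z]);yaw=-20.
while yaw<63:
    yaw+=2 if yaw<5 else 1
    manip.move_l(p,[180,0,yaw],max_speed=.02); F,M=ft(4)
    log(yaw,manip.read_tcp_rot()[2],manip.read_tcp_pos()*1e3,F,M[2])
    if abs(M[2])>.2: print("STOP");break
    if F[2]<14.9: p[2]-=.0002
    if F[2]>17: p[2]+=.0002
    p[:2]+=np.clip(F[:2]*2e-5,-1e-4,1e-4)
    if F[2]<12 or F[2]>21 or np.hypot(*F[:2])>12: print("odd");break
print(p,yaw,manip.read_clock())
E
```

```text
-18.0 -17.996 [550.509, -219.347, 179.942] [-3.049, 2.22, 15.308] -0.018
-16.0 -15.997 [550.555, -219.429, 180.0] [-2.425, 1.831, 15.279] 0.003
-14.0 -13.993 [550.661, -219.471, 180.056] [-2.221, 1.845, 14.653] 0.01
-12.0 -11.995 [550.73, -219.528, 179.932] [-2.699, 1.697, 15.647] -0.009
-10.0 -9.993 [550.783, -219.554, 180.003] [-1.979, 1.44, 15.228] -0.008
-8.0 -7.996 [550.825, -219.587, 180.029] [-1.906, 1.209, 14.896] -0.022
-6.0 -5.998 [550.922, -219.63, 179.919] [-2.14, 0.61, 15.214] -0.029
-4.0 -3.997 [550.938, -219.691, 179.934] [-1.339, 0.354, 14.774] 0.014
-2.0 -1.997 [551.002, -219.698, 179.813] [-1.184, 0.944, 15.494] 0.009
0.0 0.008 [551.022, -219.718, 179.838] [-1.514, 0.405, 15.434] 0.005
2.0 2.007 [551.027, -219.737, 179.829] [-0.609, 0.287, 15.394] -0.002
4.0 4.008 [551.078, -219.767, 179.863] [-1.279, 0.309, 15.222] 0.002
6.0 6.009 [551.108, -219.779, 179.879] [-0.935, 0.74, 15.032] -0.006
7.0 6.996 [551.124, -219.804, 179.904] [-0.692, -0.067, 15.226] -0.056
8.0 8.001 [551.114, -219.789, 179.887] [-0.821, 0.346, 15.067] -0.04
9.0 9.0 [551.13, -219.799, 179.905] [-0
[... 2226 characters left out ...]
-0.074
41.0 40.997 [551.202, -219.887, 179.753] [-0.157, 0.251, 16.972] -0.054
42.0 41.998 [551.187, -219.877, 179.754] [-0.108, 0.209, 15.358] -0.02
43.0 43.0 [551.21, -219.875, 179.758] [-0.394, 0.0, 16.14] -0.061
44.0 43.997 [551.192, -219.868, 179.756] [0.039, -0.116, 16.419] -0.084
45.0 44.997 [551.223, -219.885, 179.764] [-0.344, -0.463, 16.268] -0.052
46.0 45.994 [551.212, -219.873, 179.767] [0.059, 0.414, 15.936] -0.085
47.0 46.985 [551.191, -219.859, 179.791] [-0.391, 0.167, 16.258] -0.132
48.0 47.978 [551.116, -219.768, 179.779] [-0.723, 0.799, 16.536] -0.189
49.0 48.97 [550.913, -219.638, 179.738] [-1.734, 0.859, 16.79] -0.267
STOP
[ 0.54902656 -0.21866732  0.1772    ] 49.0 24.775
```

Torque climbs steadily from 46 to 49 deg, so the lugs are on the stop about 74 deg from the start. I'll ease back slightly and let the cap rise.

```bash
python3 - <<'E'
from h import *
p=np.array([.54902656,-.21866732,.1772])
manip.move_l(p,[180,0,48],max_speed=.02); F,M=ft(); log(F,M)
for k in range(20):
    p[2]+=.001; manip.move_l(p,max_speed=.02); F,M=ft(3); log(manip.read_tcp_pos()*1e3,F,M[2])
    if F[2]<-6 or abs(M[2])>.4: print("HELD");break
log(p,manip.read_clock(),manip.read_gripper_width())
E
```

```text
[-1.19, 0.841, 17.152] [0.119, 0.207, -0.022]
[550.887, -219.66, 180.483] [-0.576, 0.291, 14.483] -0.022
[550.863, -219.665, 181.307] [-0.186, 0.211, 13.486] -0.017
[550.814, -219.645, 182.1] [0.697, 0.047, 12.197] -0.012
[550.84, -219.648, 182.994] [0.65, -0.027, 10.835] -0.029
[550.808, -219.642, 183.811] [1.591, -0.392, 9.231] -0.041
[550.796, -219.642, 184.687] [1.493, -0.492, 8.651] -0.073
[550.722, -219.602, 185.508] [1.899, -0.304, 6.578] -0.077
[550.643, -219.586, 186.326] [2.285, -0.651, 6.145] -0.039
[549.976, -219.216, 186.806] [3.262, -1.011, 5.214] -0.013
[549.394, -218.929, 187.37] [3.562, -2.244, 4.967] -0.005
[549.208, -218.812, 188.215] [4.422, -2.547, 3.22] -0.08
[548.987, -218.675, 188.822] [4.337, -2.541, 0.736] -0.106
[548.905, -218.617, 189.518] [5.244, -2.803, -1.465] -0.108
[548.72, -218.543, 190.346] [5.322, -2.897, -2.294] -0.119
[548.458, -218.416, 191.379] [3.705, -1.667, -2.071] 0.043
[548.555, -218.398, 192.825] [3.695, -1.854, -3.435] -0.007
[548.681, -218.475, 194.151] [2.065, -0.862, -2.802] 0.002
[548.777, -218.513, 195.232] [0.849, -0.733, -0.958] -0.002
[548.844, -218.605, 196.244] [0.326, -0.31, -0.78] 0.004
[548.88, -218.602, 197.2] [-0.357, -0.285, -0.91] 0.015
[0.549, -0.219, 0.197] 30.567 0.014
```

```bash
python3 - <<'E'
from h import *
import cv2
x,y,z=manip.read_tcp_pos()
manip.move_l([x,y,.26],max_speed=.1)
c=manip.read_camera("side");d=manip.read_camera("scene")
np.savez("side0.npz",**{k:c[k] for k in("frame","mtx","T")});np.savez("scene0.npz",**{k:d[k] for k in("frame","mtx","T")})
import fit
for n in("side","scene"): print(n,fit.proj(n,np.array([[x,y,.26-.0235],[x,y,.26-.0655]])).round(1).tolist())
f=lambda c,x,y:cv2.resize(c["frame"][y:y+100,x:x+80,::-1],(400,500),interpolation=cv2.INTER_CUBIC)
cv2.imwrite("pics/lift.png",np.hstack([f(c,262,190),f(d,165,80)]))
log(manip.read_clock(),manip.read_gripper_width(),manip.read_finger_force(),*ft(),manip.read_tcp_rot())
E
```

```text
side [[297.3, 245.6], [298.9, 264.6]]
scene [[200.0, 146.9], [204.8, 162.2]]
31.442 0.014 62.763 [0.256, 0.086, -1.374] [0.01, -0.014, 0.013] [-179.907, 0.032, 47.999]
```

View pics/lift.png

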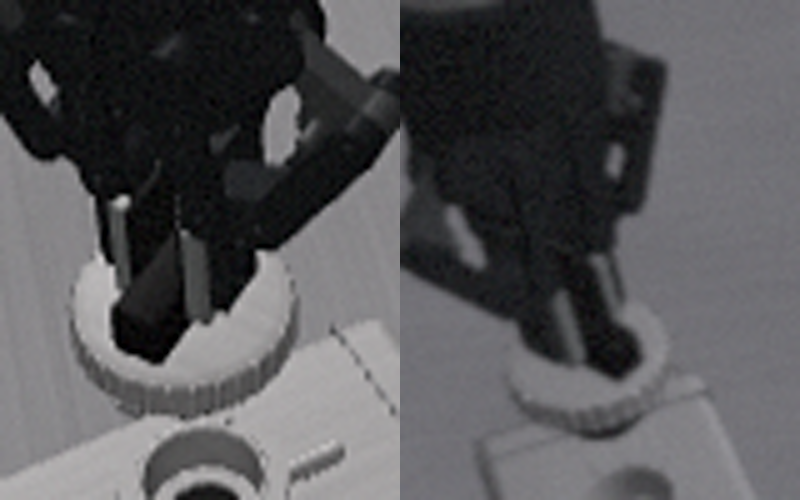

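The picture shows the cap held level and clear of the open neck. Next I'll carry it to the tray and lower it by feel.

```bash
python3 - <<'E'
from h import *
q=[.463,.202]
manip.reach([*q,.2],[180,0,48])
manip.move_l([*q,.085],max_speed=.1)
manip.move_l([*q,.074],max_speed=.03); F0,M0=ft(8); log(manip.read_clock(),F0,M0)
z=.074
while z>.062:
    z-=.0005; manip.move_l([*q,z],max_speed=.015); F,M=ft(4); log(z,F-F0,M-M0)
    if F[2]-F0[2]>1.5: break
log(manip.read_tcp_pos(),manip.read_clock())
E
```

```text
34.958 [0.207, -0.265, -0.901] [-0.009, -0.012, -0.011]
0.074 [-0.447, 0.688, -0.626] [0.007, -0.008, 0.005]
0.073 [-0.243, 0.492, -0.409] [-0.021, 0.023, 0.028]
0.072 [0.21, 0.413, -0.334] [0.016, 0.001, 0.008]
0.072 [0.12, 0.248, -0.379] [0.01, 0.029, 0.017]
0.072 [-0.6, 0.457, -0.783] [0.017, 0.014, -0.012]
0.071 [-0.414, 0.783, -0.109] [0.018, -0.014, 0.01]
0.07 [-0.195, 0.431, -0.241] [0.014, 0.015, 0.017]
0.07 [-0.091, 0.337, -0.135] [0.031, 0.008, 0.004]
0.069 [-0.278, 0.352, -0.539] [0.002, 0.015, 0.03]
0.069 [0.256, 0.121, -0.033] [0.016, 0.027, 0.014]
0.068 [-0.229, 0.501, -0.004] [0.002, -0.008, 0.001]
0.068 [0.035, 0.571, -0.154] [-0.017, 0.006, 0.012]
0.067 [-0.176, 0.308, 0.04] [0.035, 0.005, 0.001]
0.067 [-0.552, 0.411, -0.718] [0.022, 0.02, -0.002]
0.066 [-0.715, 0.153, 3.15] [-0.045, 0.132, 0.016]
[0.463, 0.202, 0.067] 39.208
```

```bash
python3 - <<'E'
from h import *
import cv2
manip.close(20); F,M=ft(); log("loose",F,M)
manip.open_gripper(); log(*ft(),manip.read_gripper_width())
x,y,z=manip.read_tcp_pos()
manip.move_l([x,y,.12],max_speed=.05); manip.move_l([x,y,.22],max_speed=.12)
manip.reach([.33,-.15,.36],[180,0,48])
c=manip.read_camera("side");d=manip.read_camera("scene")
f=lambda c,x,y,w,h:cv2.resize(c["frame"][y:y+h,x:x+w,::-1],(400,300),interpolation=cv2.INTER_CUBIC)
cv2.imwrite("pics/end.png",np.vstack([np.hstack([f(c,195,140,112,84),f(d,340,130,112,84)]),np.hstack([f(c,120,20,533,400)if 0 else f(c,0,0,640,400),f(d,0,0,640,400)])]))
log(manip.read_clock())
E
```

```text
loose [-0.731, -0.235, 2.401] [-0.014, 0.102, 0.009]
[-0.476, 0.496, -0.509] [-0.005, -0.031, -0.023] 0.085
43.992
```

View pics/end.png

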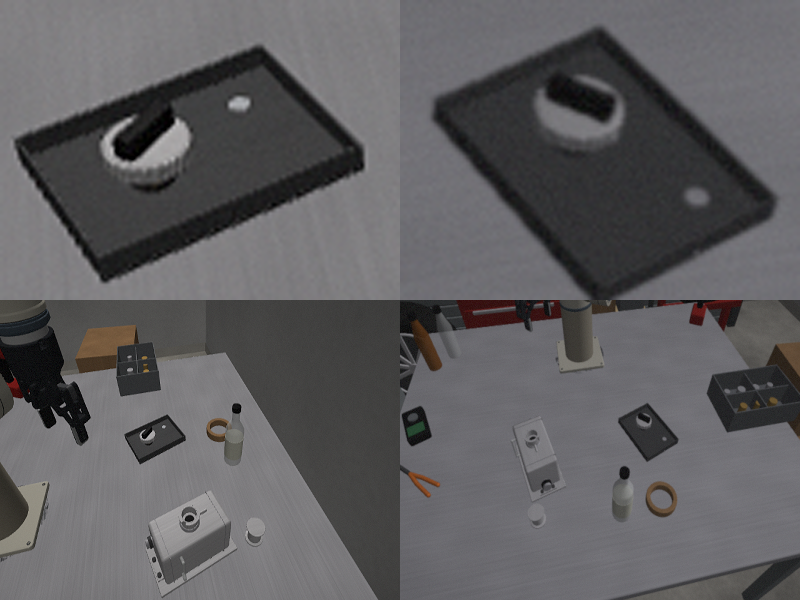

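The cap stands upright in the tray, clear of the pale disc. The neck is open, and the bottle, tape, spool and tray haven't moved.

```bash
python3 -c "
from station import manip
print(manip.finish_job())"
```

```text
the job is handed in; nothing more can be done
None
```

The cap was pressed down, turned about 74° anticlockwise to its stop, lifted off and set upright in the tray, nothing else moved in the closing pictures, and the job was handed in at about 44 s (no verdict returned).

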